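Strip a servo drive's board stack into its service cradles

ROBOT

A 7-joint arm with a two-finger parallel gripper is mounted at the origin on a cart in front of the work surface, level with it; the furniture and walls round the work are solid. World frame = base frame: x ahead of the robot, y to its left, z up, the work surface at z = 0. Lengths are in m, angles in rad, forces in N, time in s.
With the tool pointing down it reaches from about 0.425 to 0.875 m from the base axis. Payload 4.7 kg.
Tool frame: the origin (TCP) lies between the finger pads; the fingertips stand 19 mm ahead of it and the grasp point (between the pads) is the TCP; z points along the fingers, y is the line along which they close (so a half turn about z gives the same grasp; the last joint's range is limited). The gripper opens to 85 mm and grips with 20 to 120 N. Pads are 22 mm wide; open, the fingers measure 114 mm over their backs; the gripper's body (76 mm by 85 mm) begins 54 mm behind the grasp point. The pads swing forward as they close: fully open they stand 13 mm farther back than shut.
Start: joints at [1.35, 0.321, -0.07, 1.45, 0.023, 1.371, -0.057], TCP at [0.151, -0.632, 0.25] pointing down, gripper open.
Joint ranges: [-2.86, 2.86], [-0.3, 2.09], [-1.38, 1.24], [0.06, 2.45], [-1.56, 4.7], [0.09, 2.05], [-2.69, 2.69]. Speed limits (rad/s): [2.57, 2.57, 3.14, 3.14, 3.14, 3.14, 3.14].

INTERFACE

Orientations are given as a rotation vector (axis times angle).
In Python, from cell import manip gives the robot as it stands.
- The arm moves only by the shell command python3 -m handwheel 'ROWS'. ROWS is text: rows parted by semicolons, each of 7 numbers parted by spaces: the shift along the tool's x, y, z in m, then the turn, a rotation vector about the tool's x, y, z in rad, then the closure, from -1 (fully open) to 1 (shut). A call has 1 to 12 rows; each row is the pose to reach, as a shift and turn from the pose commanded when the call began, along the tool's axes at that moment; what a row does not reach only later rows make up. A row lasts 1/8 s, in which the tool goes at most 62.5 mm and 10.7 degrees, less where a joint would pass 70% of its speed; a pose out of reach is approached as far as the arm can. A call with a gripper value outside its range is refused whole. The fingers move at their own pace and stop on an object; the grip force is fixed at half the most. Time passes only in rows, so rows that repeat a pose let the fingers close. It gives the time, the measured TCP pose, the force, the opening and the grip force at its end, in the units of the state.
- manip.get_obs(): the state, without advancing time (a new reading comes with each control period).
- manip.capture(name): name is "side" or "top" or "wrist"; returns a dict with "image" (400x640x3 uint8, blue, green, red), "fx", "fy", "cx", "cy" (pixels), "T" (4x4, takes a point from camera to world coordinates). Camera axes: x right, y down, z forward; pixel columns grow to the right and rows downward; lengths in m; the calibration is good to about 2 mm. A picture is of the moment at which its call begins. There is no depth.
- manip.sign_off(): hands the job in; it is judged then, once.
Trained networks look in the newest picture that a camera, given by its name, has taken for a name from the list of things; names that differ only in an ending like _2 or _b are one class to them, and where a whole thing is asked for, a point or a joint stands for the part that bears it (a point fixed in the world has none). Each returns a list of dicts, best first, with "p" (0 to 1); they miss things now and then, are a little off and sometimes report something else, mostly with a low value. They report only what shows in the picture. A call takes as long as a camera call.
- manip.regions_of(camera, name): "region" (400x640 bool, what is visible of it) and "box" ([centre column, centre row, width, height] in pixels, round what is visible of it).
- manip.place_of(camera, name): "at" ([column, row] in pixels: a listed point, or the origin of a listed thing).
The state is a dict: "time": time; "joint_pos": joint angles; "qd": joint speeds; "tau": joint torques, N m; "tcp_pos": TCP position; "eef_rot": TCP orientation; "ft_force": force on the tool from outside, world axes, zero at the start; "torque": the same for the moment, N m; "finger_gap": finger opening in m; "grasp_force": force on a finger pad.
Only numpy, scipy, OpenCV 4.12 (cv2) and the standard library are available. Lean on these libraries where they do the work, as an engineer would, in place of code of your own. Each camera call takes 0.05 s, during which the arm holds its last target. There are 200 camera calls.

TASK

Strip this drive for servicing, working from the top of its stack down: lay the finned cooler flat and lengthwise in the grey tray, fins up, then stand the green, the blue and the red circuit board each in the cradle of its own colour. Every board must stand on its feet inside the rim, with its ivory connector end at the notch. Do not tip or drop anything.

Things in the scene. Friction and masses are not known exactly. Their poses are not given: they have to be found in the camera images.
- cooler: Pale finned heat sink 60 x 40 x 29 mm, 0.14 kg, loose on top of the stack on the green board's processor, between black lugs 3 mm above its underside. Origin: centre of underside, at the start 24 mm along the boards' +x and 114 mm above the bench. z up, y along its 60 mm length (at the start parallel to the boards' x), x across the 40 mm, where to grip.
- control_board: Green board, 84 (x) x 52 (y) mm, 120 g: slab 14-24 mm above its feet; grip across y. Origin: at feet level on the axis of the plug beneath (sits 7 mm deep in a socket); x away from the ivory connector (on the -x edge). Slab centre x=+14 mm. Top parts to 33 mm. At the start origin 84 mm over the bench, 14 mm free under the slab.
- driver_board: Blue board, 114 (x) x 60 (y) mm, 170 g: slab 14-24 mm above its feet; grip across y. Origin: at feet level on the axis of the plug beneath (sits 7 mm deep in a socket); x away from the ivory connector (on the -x edge). Slab centre x=+14 mm. Top parts to 33 mm. At the start origin 60 mm over the bench, 14 mm free under the slab.
- power_board: Red board, 144 (x) x 68 (y) mm, 280 g: slab 14-24 mm above its feet; grip across y. Origin: at feet level on the axis of the plug beneath (sits 7 mm deep in a socket); x away from the ivory connector (on the -x edge). Slab centre x=+14 mm. Top parts to 39 mm. At the start origin 36 mm over the bench, 14 mm free under the slab.
- control_cradle: Green cradle, fixed, 100 x 68 mm: floor 14 mm, rim 22 mm above the bench, 7 mm play round the feet (the slab stays above the rim), 34 mm notch in the -x end; key block (8 mm over the floor, x=+28 mm) lets the board down only with its connector at the notch. Origin: on the bench, under where the board's origin belongs (14 mm above it, same x axis); middle at x=+14 mm.
- driver_cradle: Blue cradle, fixed, 130 x 76 mm: floor 14 mm, rim 22 mm above the bench, 7 mm play round the feet (the slab stays above the rim), 34 mm notch in the -x end; key block (8 mm over the floor, x=+28 mm) lets the board down only with its connector at the notch. Origin: on the bench, under where the board's origin belongs (14 mm above it, same x axis); middle at x=+14 mm.
- power_cradle: Red cradle, fixed, 160 x 84 mm: floor 14 mm, rim 22 mm above the bench, 7 mm play round the feet (the slab stays above the rim), 34 mm notch in the -x end; key block (8 mm over the floor, x=+28 mm) lets the board down only with its connector at the notch. Origin: on the bench, under where the board's origin belongs (14 mm above it, same x axis); middle at x=+14 mm.
- cooler_tray: Plain grey tray for the cooler, fixed: outside 84 (x) x 64 (y) mm, dark floor 76 x 56 mm at 14 mm above the bench, rim at 22 mm. Origin: its centre, on the bench. The cooler's 60 mm length goes along the tray's x, either way round. A wooden batten leans over the back left of the bench, rising from its foot left of the places to the board behind them: keep on the robot's side of it.
- chassis: Finned bare-aluminium drive chassis, fixed, 164 (x) x 86 (y) x 36 mm high, carrying the stack: red board lowest, then blue, green, cooler. Origin: on the bench, on the stacking axis; middle at x=+14 mm; axes parallel to the boards' at the start. Hand tools lie among the places, lower than 20 mm.

How it is judged:
By the outcome, as a careful person would: the job done as asked, in the order asked, and still so for the second after the job is handed in, with the robot touching nothing.
It also fails if it takes over 136 s, if anything falls off the work surface, if the arm or the gripper's body presses on something with over 40 N, if the wrist force passes 120 N, or if a joint passes its speed limit or range.

## Working session

There is one attempt and no reset: what is moved stays moved. The work goes in short steps, Python scripts to look and compute and a shell command to move; the robot and the scene stay as the last step left them, time stands still between calls to the robot, and variables do not carry over. Pictures are saved under pics/ and viewed, at most 14 in all, crops included, and the job is handed in when it is done.

```bash
ls; mkdir -p pics; python3 - <<'E'
from cell import manip
import cv2,numpy as np
np.set_printoptions(precision=4,suppress=True)
print(manip.get_obs())
for c in ["side","top","wrist"]:
    r=manip.capture(c); cv2.imwrite(f"pics/{c}0.png",r["image"]); print(c,r["fx"],r["fy"],r["cx"],r["cy"]);print(r["T"])
    for n in ["cooler","control_board","driver_board","power_board","control_cradle","driver_cradle","power_cradle","cooler_tray","chassis"]:
        p=manip.place_of(c,n); g=manip.regions_of(c,n)
        print(n,[(np.round(a["at"],1),round(a["p"],2)) for a in p[:2]],[(np.round(a["box"],1),round(a["p"],2)) for a in g[:2]])
print(manip.get_obs()["time"])
E
```

```text
pics
{'time': 0.0, 'joint_pos': array([ 1.3501,  0.3218, -0.0701,  1.4517,  0.0226,  1.3708, -0.0569]), 'qd': array([ 0.0005, -0.0022, -0.001 ,  0.0002, -0.0013,  0.0017,  0.0021]), 'tau': array([  0.0003, -49.3581,  -0.382 , -31.4327,   0.0131,   0.0117,
        -0.    ]), 'tcp_pos': array([ 0.1511, -0.6317,  0.2492]), 'eef_rot': array([-3.1181, -0.3678,  0.0005]), 'ft_force': array([ 0.5363, -0.0888, -0.0759]), 'torque': array([-0.0036,  0.0283,  0.0135]), 'grasp_force': 0.0, 'finger_gap': 0.08580572938611453}
side 370.31528778180194 370.31528778180194 320.2167334230623 197.32805795401734
[[-0.9539  0.2007 -0.2233  0.7173]
 [ 0.3     0.6658 -0.6832  0.4995]
 [ 0.0116 -0.7186 -0.6953  0.7752]
 [ 0.      0.      0.      1.    ]]
cooler [(array([296.3, 191.2]), 0.98), (array([304.4, 181.9]), 0.6)] [(array([297.9, 186.4,  19. ,  24.6]), 0.58)]
control_board [(array([307.8, 197.7]), 0.49)] [(array([310.7, 192.8,  26.4,  20. ]), 0.77)]
driver_board [(array([308.9, 203.3]), 0.57)] [(array([304.1, 200.3,  39.5,  30.7]), 0.71)]
power_board [(array([306.5, 210.4]), 0.59)] [(array([302.8, 207
[... 1641 characters left out ...]
0.73)] [(array([210.4, 215.6,  34. ,  57.2]), 0.94), (array([422.8, 209.9,  29.9,  39.6]), 0.54)]
cooler_tray [(array([270.8, 189.7]), 0.68)] [(array([270.3, 187.8,  23.6,  32.3]), 0.58)]
chassis [(array([323.6, 187.3]), 0.7)] [(array([323.8, 185. ,  36.7,  66.8]), 0.7), (array([327.1, 197. ,  23.1,  10. ]), 0.39)]
wrist 290.110935905834 290.110935905834 322.02361657521357 194.212952136131
[[ 0.2319 -0.9292 -0.2877  0.2243]
 [-0.9727 -0.2216 -0.0684 -0.6145]
 [-0.0002  0.2957 -0.9553  0.3735]
 [ 0.      0.      0.      1.    ]]
cooler [] []
control_board [] []
driver_board [] []
power_board [] []
control_cradle [] []
driver_cradle [] []
power_cradle [] []
cooler_tray [] []
chassis [] []
2.85
```

```bash
cat > h.py <<'E'
import numpy as np,cv2
from scipy.spatial.transform import Rotation as R
from cell import manip
np.set_printoptions(precision=4,suppress=True)
def ray(c,uv):
    d=c["T"][:3,:3]@np.array([(uv[0]-c["cx"])/c["fx"],(uv[1]-c["cy"])/c["fy"],1.]); return c["T"][:3,3],d
def atz(c,uv,z):
    o,d=ray(c,uv); return o+d*(z-o[2])/d[2]
def proj(c,P):
    q=(np.asarray(P)-c["T"][:3,3])@c["T"][:3,:3]; return np.stack([c["cx"]+c["fx"]*q[...,0]/q[...,2],c["cy"]+c["fy"]*q[...,1]/q[...,2]],-1)
def tri(obs):
    A=np.zeros((3,3));b=np.zeros(3)
    for c,uv in obs:
        o,d=ray(c,uv);d=d/np.linalg.norm(d);M=np.eye(3)-np.outer(d,d);A+=M;b+=M@o
    return np.linalg.solve(A,b)
def cap(n,fn=None):
    c=manip.capture(n)
    if fn: cv2.imwrite("pics/"+fn,c["image"]); np.savez("pics/"+fn+".npz",**c)
    return c
def load(fn): return dict(np.load("pics/"+fn+".npz"))
def rel(pos,yaw,pos0=None,rot0=None):
    """tool-frame shift & turn from current pose to TCP pos with tool down, tool y axis at world yaw (mod pi)"""
    o=manip.get_obs(); p0=o["tcp_pos"] if pos0 is None else pos0; r0=R.from_rotvec(o["eef_rot"] if rot0 is None else rot0)
    out=[]
    for k in (0,np.pi):
        y=np.array([np.cos(yaw+k),np.sin(yaw+k),0]);z=np.array([0,0,-1.]);x=np.cross(y,z)
        out.append((r0.inv()*R.from_matrix(np.stack([x,y,z],1))).as_rotvec())
    w=min(out,key=np.linalg.norm)
    return r0.inv().apply(np.asarray(pos)-p0),w
E
python3 - <<'E'
import cv2
t=cv2.imread("pics/top0.png");s=cv2.imread("pics/side0.png")
cv2.imwrite("pics/top0c.png",cv2.resize(t[110:260,180:460],None,fx=2.85,fy=2.85,interpolation=cv2.INTER_CUBIC)[:, :800])
cv2.imwrite("pics/side0c.png",cv2.resize(s[130:350,220:460],None,fx=2.7,fy=2.7,interpolation=cv2.INTER_CUBIC))
E
```

```text
(no output)
```

View pics/top0.png

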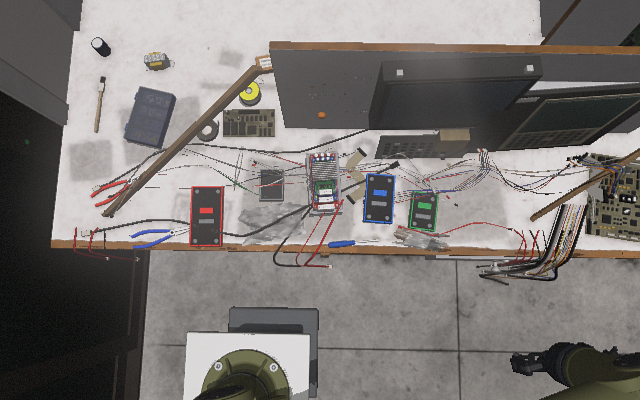

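View pics/side0c.png

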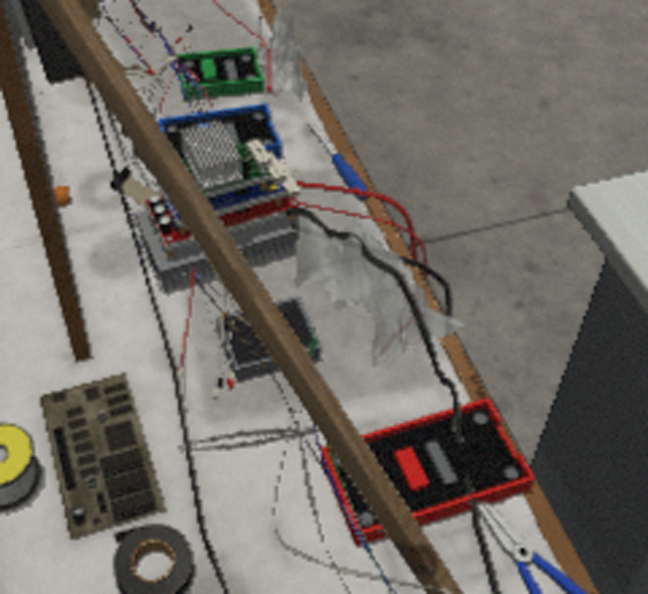

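```bash
python3 - <<'E'
from h import *
import pickle
r=manip.capture("top"); s=manip.capture("side")
for n,tp,sp,z in [("cooler",(322.7,170),(296.3,191.2),.114),("control_board",(320.3,184.9),(307.8,197.7),.084),("driver_board",(322.8,186.1),(308.9,203.3),.06),("power_board",(326.8,189.6),(306.5,210.4),.036),("chassis",(323.6,187.3),(308.7,219.3),0),("control_cradle",(423.7,214.4),(300.8,159.2),0),("driver_cradle",(375.5,204.1),(305.8,183.2),0),("power_cradle",(210.4,220.6),(384.8,303.3),0),("cooler_tray",(270.8,189.7),(318,254.8),0)]:
    print(n,atz(r,tp,z),atz(s,sp,z),tri([(r,tp),(s,sp)]))
# outline poses from top
for n,z in [("cooler",.143),("control_cradle",.022),("driver_cradle",.022),("power_cradle",.022),("cooler_tray",.022),("chassis",.036),("power_board",.06)]:
    g=manip.regions_of("top",n)
    if not g: print(n,'none');continue
    m=g[0]["region"].astype(np.uint8); c=max(cv2.findContours(m,0,1)[0],key=cv2.contourArea)[:,0]
    P=np.array([atz(r,u,z)[:2]*1000 for u in c],np.float32); print(n,cv2.minAreaRect(P))
E
```

```text
cooler [ 0.5591 -0.1863  0.114 ] [ 0.5579 -0.1901  0.114 ] [ 0.5585 -0.1864  0.1175]
control_board [ 0.5272 -0.181   0.084 ] [ 0.5277 -0.1879  0.084 ] [ 0.5277 -0.1817  0.0892]
driver_board [ 0.5288 -0.1875  0.06  ] [ 0.5243 -0.1898  0.06  ] [ 0.5266 -0.1868  0.064 ]
power_board [ 0.5242 -0.1983  0.036 ] [ 0.5319 -0.1881  0.036 ] [ 0.5277 -0.199   0.0235]
chassis [ 0.537 -0.19   0.   ] [ 0.5265 -0.1861 -0.    ] [ 0.5316 -0.1876  0.002 ]
control_cradle [ 0.4679 -0.4595  0.    ] [ 0.4756 -0.4571  0.    ] [ 0.4714 -0.462  -0.0055]
driver_cradle [ 0.4935 -0.3304  0.    ] [ 0.4925 -0.3359  0.    ] [ 0.4934 -0.3301  0.005 ]
power_cradle [0.4407 0.112  0.    ] [0.4309 0.1198 0.    ] [ 0.4357  0.1158 -0.0012]
cooler_tray [ 0.5278 -0.0471  0.    ] [ 0.5382 -0.0593  0.    ] [ 0.5333 -0.0509  0.0063]
cooler ((552.1925659179688, -188.88201904296875), (47.26911163330078, 59.77783203125), 5.512418746948242)
control_cradle none
driver_cradle ((507.17962646484375, -337.1119689941406), (77.5540542602539, 131.88975524902344), 86.1305160522461)
power_cradle ((533.7651977539062, -193.58602905273438), (37.92814254760742, 53.29405975341797), 1.036110520362854)
cooler_tray ((530.0213623046875, -49.80781173706055), (67.56011962890625, 63.84474182128906), 1.7513339519500732)
chassis ((469.08331298828125, -197.18186950683594), (20.996946334838867, 85.19701385498047), 6.285189628601074)
power_board ((479.0512390136719, -195.4534912109375), (19.73481559753418, 64.86241912841797), 3.801755428314209)
```

```bash
python3 - <<'E'
from h import *
print(*rel((.47,-.20,.33),-np.pi/2)); print(*rel((.3,-.5,.30),-np.pi/2))
E
```

```text
[ 0.4106 -0.3461 -0.0797] [0.0001 0.     0.2348]
[ 0.1755 -0.0939 -0.0497] [0.0001 0.     0.2348]
```

```bash
python3 -m handwheel '0.41 -0.345 -0.08 0 0 0.235 -1;0.41 -0.345 -0.08 0 0 0.235 -1;0.41 -0.345 -0.08 0 0 0.235 -1;0.41 -0.345 -0.08 0 0 0.235 -1;0.41 -0.345 -0.08 0 0 0.235 -1;0.41 -0.345 -0.08 0 0 0.235 -1;0.41 -0.345 -0.08 0 0 0.235 -1;0.41 -0.345 -0.08 0 0 0.235 -1;0.41 -0.345 -0.08 0 0 0.235 -1;0.41 -0.345 -0.08 0 0 0.235 -1;0.41 -0.345 -0.08 0 0 0.235 -1'
python3 - <<'E'
from h import *
c=cap("wrist","w1.png"); print(c["T"])
for n in ["cooler","control_board","driver_board","power_board","control_cradle","driver_cradle","power_cradle","cooler_tray","chassis"]:
    p=manip.place_of("wrist",n); print(n,[(np.round(a["at"],1),round(a["p"],2)) for a in p[:2]])
E
```

```text
time: 4.68
tcp_pos: [0.4692, -0.2021, 0.3302]
eef_rot: [3.141, -0.002, -0.001]
ft_force: [0.3, 0.4, -0.3]
finger_gap: 0.0851
grasp_force: 0.0
[[-0.0017 -0.9551 -0.2963  0.5445]
 [-1.      0.0018  0.0002 -0.202 ]
 [ 0.0003  0.2963 -0.9551  0.4532]
 [ 0.      0.      0.      1.    ]]
cooler [(array([308.9,  98.5]), 0.83)]
control_board []
driver_board [(array([311.3, 118.6]), 0.47)]
power_board []
control_cradle [(array([483.5, 160.6]), 0.91)]
driver_cradle [(array([406.7, 138.6]), 0.81)]
power_cradle [(array([123.7, 174.4]), 0.77)]
cooler_tray [(array([219.9, 107.5]), 0.86)]
chassis []
```

View pics/w1.png

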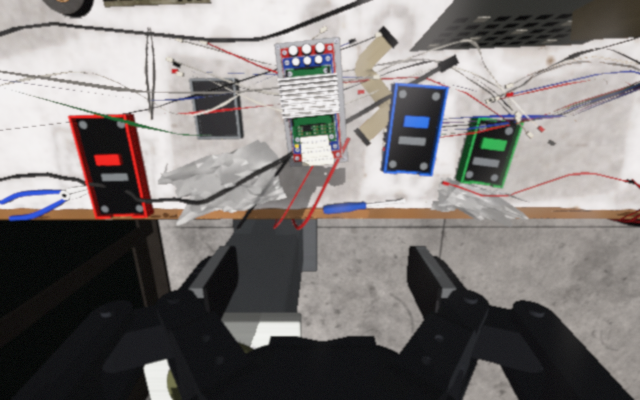

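```bash
python3 -m handwheel '0.06 0 0 0 0 0 -1;0.1 0 0 0 0 0 -1;0.1 0 0 0 0 0 -1;0.1 0 0 0 0 0 -1'
python3 - <<'E'
from h import *
c=cap("wrist","w2.png"); print(c["T"][:3,3])
out={}
for n in ["cooler","power_cradle","driver_cradle","control_cradle","cooler_tray"]:
    g=manip.regions_of("wrist",n); print(n,[(np.round(a["box"],1),round(a["p"],2)) for a in g[:2]])
    if g: out[n]=g[0]["region"]
np.savez("pics/reg2.npz",**out)
im=c["image"]; cv2.imwrite("pics/w2c.png",cv2.resize(im[40:260,20:560],(800,326),interpolation=cv2.INTER_CUBIC))
cv2.imwrite("pics/w2d.png",cv2.resize(im[60:260,250:400],None,fx=3,fy=3,interpolation=cv2.INTER_CUBIC))
E
```

```text
time: 5.68
tcp_pos: [0.5691, -0.2014, 0.33]
eef_rot: [-3.141, 0.0, 0.002]
ft_force: [-0.1, 0.3, 0.5]
finger_gap: 0.0856
grasp_force: 0.0
[ 0.6445 -0.2014  0.4531]
cooler [(array([311.1, 189.1,  58.1,  43.8]), 0.62), (array([312.8, 172.7,  68.3, 111.4]), 0.34)]
power_cradle [(array([125.1, 223.4,  73.7,  95.2]), 0.73)]
driver_cradle [(array([411. , 192.9,  62.3,  82.9]), 0.82), (array([314.4, 189.6,  52.5,  74. ]), 0.58)]
control_cradle [(array([480.4, 212.8,  60.2,  65.4]), 0.59)]
cooler_tray [(array([224.6, 176.4,  49.3,  57. ]), 0.7)]
```

View pics/w2.png

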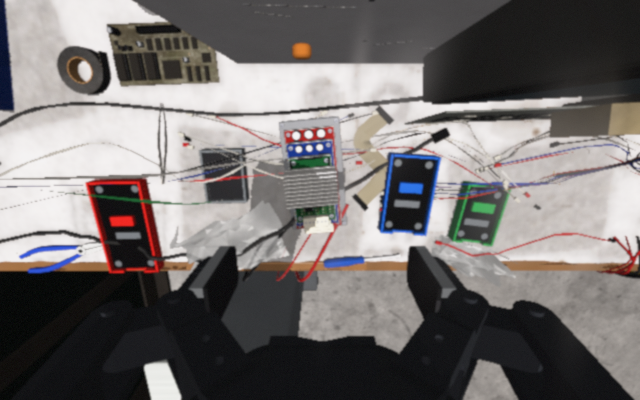

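View pics/w2d.png

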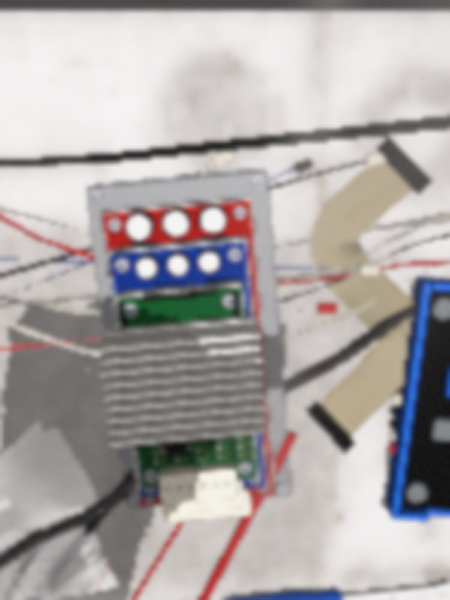

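```bash
cat > fit.py <<'E'
from h import *
from scipy.optimize import minimize
def boxpts(p,L,W,z0,z1,off):
    x,y,a=p;c,s=np.cos(a),np.sin(a)
    return np.array([[x+c*(off+i*L/2)-s*j*W/2,y+s*(off+i*L/2)+c*j*W/2,z] for i in(-1,1) for j in(-1,1) for z in(z0,z1)])
def sil(c,P,S=4):
    h=cv2.convexHull((proj(c,P)*S+S/2).astype(np.float32)); m=np.zeros((400*S,640*S),np.uint8); cv2.fillConvexPoly(m,h.astype(np.int32),1)
    return cv2.resize(m.astype(np.float32),(640,400),interpolation=cv2.INTER_AREA)
def fit(views,p0,L,W,z0,z1,off):
    def cost(p): 
        return sum(np.abs(sil(c,boxpts((p[0],p[1],p[2]),L,W,z0,z1,off))-m).sum() for c,m in views)
    best=None
    for a in (-.15,-.05,.05,.15):
        q=np.array([p0[0],p0[1],a]); sx=np.array([q+d for d in ([0,0,0],[.01,0,0],[0,.01,0],[0,0,.06])])
        r=minimize(cost,q,method="Nelder-Mead",options=dict(initial_simplex=sx,xatol=1e-4,fatol=.05,maxiter=250))
        if best is None or r.fun<best.fun: best=r
    return best.x,best.fun,sum(m.sum() for _,m in views)
def hullmask(c,m):
    k=max(cv2.findContours(m,0,1)[0],key=cv2.contourArea); o=np.zeros((400,640),np.uint8); cv2.fillConvexPoly(o,cv2.convexHull(k),1); return o.astype(np.float32)
def colmask(c,n,p0):
    im=c["image"].astype(int);b,g,r=im[...,0],im[...,1],im[...,2]
    m={"power":(r>90)&(r>2*g)&(r>2*b),"driver":(b>90)&(b>1.5*g)&(b>2*r),"control":(g>60)&(g>1.5*r)&(g>1.4*b)}[n].astype(np.uint8)
    u=proj(c,np.array([p0[0],p0[1],.02])).astype(int); w=np.zeros_like(m); cv2.rectangle(w,(u[0]-50,u[1]-62),(u[0]+50,u[1]+62),1,-1); m*=w
    n_,l,st,_=cv2.connectedComponentsWithStats(cv2.morphologyEx(m,cv2.MORPH_CLOSE,np.ones((3,3))))
    i=1+np.argmax(st[1:,4]); return hullmask(c,(l==i).astype(np.uint8))
E
python3 - <<'E'
from fit import *
v=[load("w1.png"),load("w2.png")]
for n,L,W,p0 in [("power",.16,.084,(.45,.115)),("driver",.13,.076,(.505,-.333)),("control",.1,.068,(.483,-.46))]:
    for z1 in (.022,):
        ms=[(c,colmask(c,n,p0)) for c in v]
        print(n,"both",*fit(ms,p0,L,W,0,z1,.014)); print("  each",[fit([m],p0,L,W,0,z1,.014)[0] for m in ms])
        print("  z lifted 8mm cost",fit(ms,p0,L,W,.008,z1+.008,.014)[1:2], "lowered",fit(ms,p0,L,W,-.008,z1-.008,.014)[1:2])
print(manip.get_obs()["joint_pos"])
im=v[0]["image"]; cv2.imwrite("pics/w1c.png",np.hstack([cv2.resize(im[25:185,255:365],None,fx=3.6,fy=3.6,interpolation=cv2.INTER_CUBIC),cv2.resize(im[60:220,180:280],None,fx=3.6,fy=3.6,interpolation=cv2.INTER_CUBIC)]))
E
```

```text
power both [0.4358 0.1219 0.0066] 1811.6875 10707.0
  each [array([0.4355, 0.122 , 0.0029]), array([0.4359, 0.1222, 0.013 ])]
  z lifted 8mm cost (np.float64(2199.4375),) lowered (np.float64(1701.5625),)
driver both [ 0.4919 -0.3367 -0.0689] 602.0625 8729.0
  each [array([ 0.4922, -0.3359, -0.0696]), array([ 0.4916, -0.3369, -0.0678])]
  z lifted 8mm cost (np.float64(929.5625),) lowered (np.float64(389.9375),)
control both [ 0.4521 -0.452  -0.1088] 2857.75 3685.0
  each [array([ 0.4535, -0.4523, -0.1024]), array([ 0.4259, -0.4274,  0.2791])]
  z lifted 8mm cost (np.float64(3074.0625),) lowered (np.float64(2645.125),)
[ 0.728   0.2334 -0.5224  1.4294  0.1169  1.5085 -1.3615]
```

View pics/w1c.png

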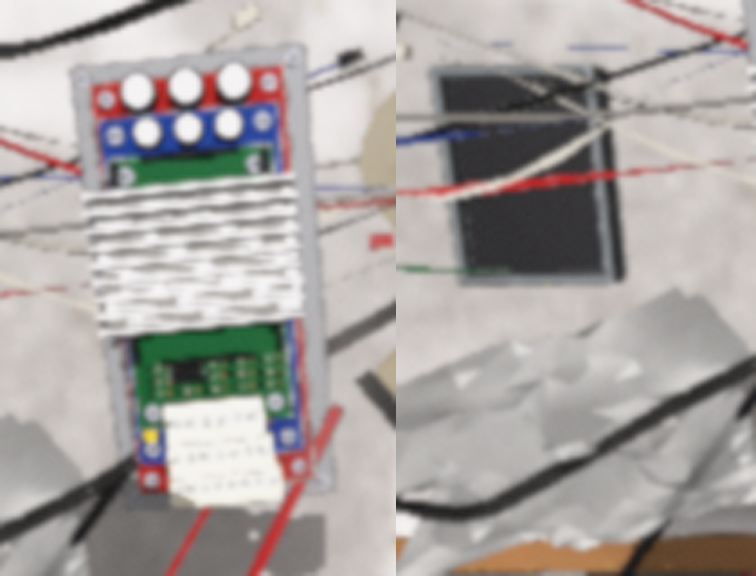

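```bash
python3 -m handwheel '-0.12 0.2 0.13 0 0 0 -1;-0.12 0.2 0.13 0 0 0 -1;-0.12 0.2 0.13 0 0 0 -1;-0.12 0.2 0.13 0 0 0 -1;-0.12 0.2 0.13 0 0 0 -1;-0.12 0.2 0.13 0 0 0 -1'
python3 -c "
from h import *
c=cap('wrist','wA.png')"
python3 -m handwheel '0.02 -0.44 0 0 0 0 -1;0.02 -0.44 0 0 0 0 -1;0.02 -0.44 0 0 0 0 -1;0.02 -0.44 0 0 0 0 -1;0.02 -0.44 0 0 0 0 -1;0.02 -0.44 0 0 0 0 -1;0.02 -0.44 0 0 0 0 -1;0.02 -0.44 0 0 0 0 -1;0.02 -0.44 0 0 0 0 -1'
cat > m.py <<'E'
from fit import *
A=cap and load("wA.png")
import os
B=load("wB.png") if os.path.exists("pics/wB.png") else cap("wrist","wB.png")
pics=[]
for n,c,L,W,p0 in [("power",B,.16,.084,(.436,.119)),("driver",A,.13,.076,(.492,-.336)),("control",A,.1,.068,(.471,-.46))]:
    hsv=cv2.cvtColor(c["image"],cv2.COLOR_BGR2HSV); h=hsv[...,0].astype(int); ok=(hsv[...,1]>110)&(hsv[...,2]>60)
    hm={"power":(h<8)|(h>172),"driver":(h>100)&(h<125),"control":(h>45)&(h<80)}[n]
    m=(ok&hm).astype(np.uint8)
    pp=boxpts((p0[0],p0[1],0),L+.04,W+.04,0,.03,.014); q=proj(c,pp); lo=q.min(0).astype(int); hi=q.max(0).astype(int)
    w=np.zeros_like(m); w[max(lo[1],0):hi[1],max(lo[0],0):hi[0]]=1; m*=w
    m=cv2.morphologyEx(m,cv2.MORPH_OPEN,np.ones((3,3)))
    nn,l,st,_=cv2.connectedComponentsWithStats(m); i=1+np.argmax(st[1:,2]*st[1:,3]); m=hullmask(c,(l==i).astype(np.uint8))
    x,f,a=fit([(c,m)],p0,L,W,0,.022,.014); print(n,x,f,a)
    im=c["image"].copy(); 
    cv2.drawContours(im,cv2.findContours(m.astype(np.uint8),0,1)[0],-1,(0,255,255),1)
    cv2.polylines(im,[cv2.convexHull(proj(c,boxpts(x,L,W,0,.022,.014)).astype(np.float32)).astype(int)],1,(255,0,255),1)
    cv2.circle(im,tuple(proj(c,np.array([x[0],x[1],.014])).astype(int)),2,(255,255,0),-1)
    pics.append(im)
cv2.imwrite("pics/mB.png",np.vstack([cv2.resize(pics[0],(480,300)),cv2.resize(np.where((pics[2]!=A["image"]),pics[2],pics[1]),(480,300))]))
E
python3 m.py
```

```text
time: 6.72
tcp_pos: [0.4486, -0.4019, 0.1999]
eef_rot: [-3.141, 0.005, 0.001]
ft_force: [0.7, 0.5, -0.2]
finger_gap: 0.0853
grasp_force: 0.0
time: 7.9
tcp_pos: [0.4699, 0.0404, 0.2012]
eef_rot: [3.14, 0.006, 0.003]
ft_force: [0.2, -0.5, 0.4]
finger_gap: 0.0852
grasp_force: 0.0
power [0.437  0.1213 0.0188] 1590.4375 9794.0
driver [ 0.4927 -0.3363 -0.0633] 268.3125 10073.0
control [ 0.4224 -0.4813  0.3902] 4662.5 1444.0
```

View pics/mB.png

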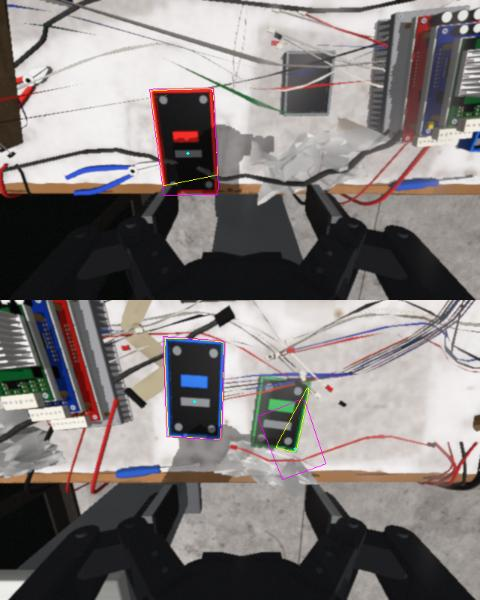

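```bash
sed -i 's/nn,l,st,_=.*/nn,l,st,_=cv2.connectedComponentsWithStats(m); m=np.isin(l,[i for i in range(1,nn) if st[i,4]>25]).astype(np.uint8); o=np.zeros_like(m); cv2.fillConvexPoly(o,cv2.convexHull(cv2.findNonZero(m)),1); m=o.astype(np.float32)/; s/L+.04,W+.04,0,.03/L+.02,W+.02,0,.03/; s/hsv\[...,1\]>110)&(hsv\[...,2\]>60)/hsv[...,1]>100)\&(hsv[...,2]>45)/' m.py
cat >> m.py <<'E'
# tray: dark floor mask
c=B; g=cv2.cvtColor(c["image"],cv2.COLOR_BGR2GRAY)
for nm,c in (("wB",B),("w2",load("w2.png")),("w1",load("w1.png"))):
    g=cv2.cvtColor(c["image"],cv2.COLOR_BGR2GRAY); q=proj(c,boxpts((.53,-.05,0),.10,.08,0,.02,0)); lo=q.min(0).astype(int); hi=q.max(0).astype(int)
    m=np.zeros_like(g); m[lo[1]:hi[1],lo[0]:hi[0]]=(g[lo[1]:hi[1],lo[0]:hi[0]]<70); m=cv2.morphologyEx(m,cv2.MORPH_OPEN,np.ones((5,5)))
    m=hullmask(c,m); x,f,a=fit([(c,m)],(.53,-.05),.076,.056,.014,.0141,0); print(nm,x,f,a)
crop=cv2.resize(B["image"][40:180,360:520],(480,420),interpolation=cv2.INTER_CUBIC)
cv2.imwrite("pics/mC.png",np.hstack([pics[2][60:260,260:460].repeat(2,0).repeat(2,1)[:400],cv2.resize(B["image"][0:200,480:640],(320,400))]))
E
python3 m.py
```

```text
power [0.4371 0.1212 0.0216] 267.1875 11143.0
driver [ 0.4927 -0.3363 -0.064 ] 226.1875 10138.0
control [ 0.4487 -0.4523 -0.0991] 1472.875 4816.0
wB [ 0.4947 -0.064   0.3913] 2588.25 1115.0
w2 [ 0.4941 -0.0492  0.1071] 918.5625 690.0
w1 [ 0.4995 -0.047   0.0046] 1102.3125 855.0
```

View pics/mC.png

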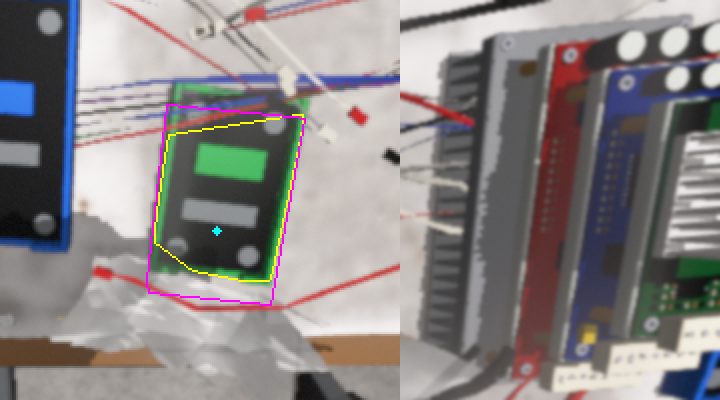

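```bash
cat > m2.py <<'E'
from fit import *
A=load("wA.png");B=load("wB.png");w1=load("w1.png");w2=load("w2.png")
k=atz(A,(375.5,141),.022);g=atz(A,(370,166.5),.018);d=k-g;print("green cradle via blocks",g,np.degrees(np.arctan2(d[1],d[0])),np.hypot(*d[:2]))
for n in ("cooler_tray",):
    m=hullmask(w2,np.load("pics/reg2.npz")[n].astype(np.uint8)); print("tray w2",*fit([(w2,m)],(.53,-.05),.084,.064,0,.022,0))
    r=manip.regions_of("wrist",n); mB=hullmask(B,r[0]["region"].astype(np.uint8)); print("tray wB",r[0]["p"],*fit([(B,mB)],(.53,-.05),.084,.064,0,.022,0))
# green by hue with multi views, keep windows about a model at block-based origin
m=None
for nm,c in (("wA",A),("w1",w1),("w2",w2)):
    hsv=cv2.cvtColor(c["image"],cv2.COLOR_BGR2HSV).astype(int);m=((hsv[...,0]>45)&(hsv[...,0]<80)&(hsv[...,1]>70)&(hsv[...,2]>30)).astype(np.uint8)
    q=proj(c,boxpts((g[0],g[1],-.15),.115,.085,0,.022,.014)); w=np.zeros_like(m); cv2.fillConvexPoly(w,cv2.convexHull(q.astype(np.float32)).astype(int),1); m*=w
    m=cv2.morphologyEx(m,cv2.MORPH_OPEN,np.ones((2,2)));o=np.zeros_like(m); cv2.fillConvexPoly(o,cv2.convexHull(cv2.findNonZero(m)),1)
    print(nm,*fit([(c,o.astype(np.float32))],g,.1,.068,0,.022,.014))
E
python3 m2.py
```

```text
green cradle via blocks [ 0.4601 -0.4529  0.018 ] -7.830618721520676 0.027727629893012428
tray w2 [ 0.5251 -0.05    0.0017] 602.25 1934.0
tray wB 0.66 [ 0.5275 -0.0501  0.008 ] 1179.75 4665.0
wA [ 0.459  -0.4539 -0.1239] 187.0 6254.0
w1 [ 0.4585 -0.4543 -0.133 ] 174.9375 3381.0
w2 [ 0.4539 -0.4542 -0.1582] 336.9375 2701.0
```

```bash
python3 - <<'E'
from h import *
w1=load("w1.png")
def rep(n,pts,ox,oy,hx,z):
    P=np.array([atz(w1,((x-hx)/3.6+ox,y/3.6+oy),z)[:2] for x,y in pts]); TL,TR,BR,BL=P
    a=lambda d:np.degrees(np.arctan2(d[1],d[0]))
    print(n,"c",P.mean(0),"x-dir yaw",a(TL-BL),a(TR-BR),"y-dir yaw",a(TL-TR)-90,a(BL-BR)-90,"Lx",np.linalg.norm(TL-BL),np.linalg.norm(TR-BR),"Ly",np.linalg.norm(TL-TR),np.linalg.norm(BL-BR))
rep("tray",[(430,68),(597,66),(612,280),(455,285)],180,60,396,.022)
rep("cooler",[(83,188),(292,175),(302,318),(98,336)],255,25,0,.143)
rep("chassis",[(72,68),(303,45),(335,490),(105,500)],255,25,0,.036)
E
```

```text
tray c [ 0.5376 -0.0501] x-dir yaw -0.7761477917094296 -0.8323337313080151 y-dir yaw 0.5407797878369962 1.6950129643506244 Lx 0.08257231290192439 0.08127889910143087 Ly 0.06432183515370234 0.0642849226241622
cooler c [ 0.5524 -0.1887] x-dir yaw 3.562403353752388 5.031640817338413 y-dir yaw 3.2065973898798745 4.767148194881884 Lx 0.039699201776161604 0.0381162027660079 Ly 0.057819827270163986 0.05880902024114059
chassis c [ 0.5432 -0.1881] x-dir yaw 1.999809244663145 5.48084888835973 y-dir yaw 5.014453600628528 2.4171291269977218 Lx 0.15797062488382016 0.16197916523371186 Ly 0.08344045366388514 0.09316254237496566
```

```bash
python3 -m handwheel '0.082 0.229 -0.04 0 0 -1.64 -1;0.082 0.229 -0.04 0 0 -1.64 -1;0.082 0.229 -0.04 0 0 -1.64 -1;0.082 0.229 -0.04 0 0 -1.64 -1;0.082 0.229 -0.04 0 0 -1.64 -1;0.082 0.229 -0.04 0 0 -1.64 -1;0.082 0.229 -0.04 0 0 -1.64 -1;0.082 0.229 -0.04 0 0 -1.64 -1;0.082 0.229 -0.04 0 0 -1.64 -1;0.082 0.229 -0.04 0 0 -1.64 -1;0.082 0.229 -0.04 0 0 -1.64 -1;0.082 0.229 -0.04 0 0 -1.64 -1'
python3 - <<'E'
from h import *
print(manip.get_obs()["joint_pos"])
c=cap("wrist","w3.png"); im=c["image"].copy()
yaw=np.radians(4.2)
for z,col in ((.143,(255,0,255)),(.114,(0,255,255))):
    q=[(.5525+i*.02*np.cos(yaw)-j*.03*np.sin(yaw),-.1887+i*.02*np.sin(yaw)+j*.03*np.cos(yaw),z) for i,j in((1,1),(1,-1),(-1,-1),(-1,1))]
    cv2.polylines(im,[proj(c,np.array(q)).astype(int)],1,col,1)
cv2.imwrite("pics/w3o.png",im)
print(*rel((.5525,-.1887,.14),yaw)); print(tri([(load("w1.png"),(0,0)),(c,(0,0))])[:0])
E
```

```text
time: 9.5
tcp_pos: [0.5516, -0.1906, 0.2403]
eef_rot: [2.146, 2.295, -0.0]
ft_force: [-0.1, -0.4, -1.0]
finger_gap: 0.0854
grasp_force: 0.0
[ 0.8952  0.2529 -0.7127  1.6161  0.1692  1.3358  0.2258]
[0.0017 0.001  0.1003] [-0.0001  0.0001 -0.0056]
[]
```

View pics/w3o.png

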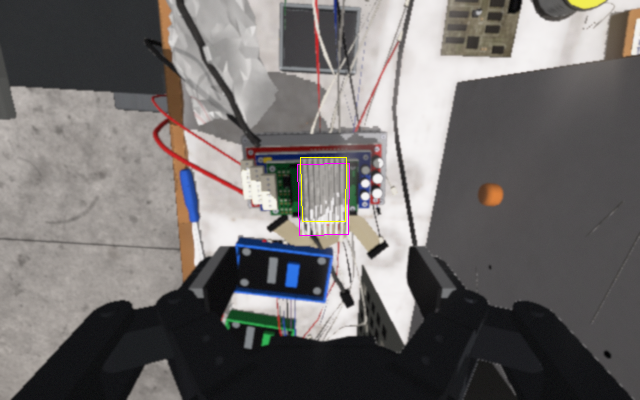

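```bash
python3 -c "
from h import *
c=load('w3.png');print(atz(c,(318,38),.02))"
python3 -m handwheel '0.001 0.001 0.05 0 0 -0.005 -1;0.001 0.001 0.08 0 0 -0.005 -1;0.001 0.001 0.1 0 0 -0.005 -1;0.001 0.001 0.1 0 0 -0.005 -1;0.001 0.001 0.1 0 0 -0.005 1;0.001 0.001 0.1 0 0 -0.005 1;0.001 0.001 0.1 0 0 -0.005 1;0.001 0.001 0.1 0 0 -0.005 1;0.001 0.001 0.1 0 0 -0.005 1;0.001 0.001 0.1 0 0 -0.005 1'
```

```text
[ 0.5375 -0.0482  0.02  ]
time: 10.8
tcp_pos: [0.5532, -0.1895, 0.1417]
eef_rot: [2.136, 2.301, 0.0]
ft_force: [-1.3, 0.5, 6.5]
finger_gap: 0.0375
grasp_force: 59.7
```

```bash
python3 -m handwheel '0 0 -0.01 0 0 0 1;0 0 -0.02 0 0 0 1;0 0 -0.04 0 0 0 1;0 0 -0.08 0 0 0 1;0 0 -0.08 0 0 0 1;0 0 -0.08 0 0 0 1'
python3 - <<'E'
from h import *
o=manip.get_obs();print(o["ft_force"],o["finger_gap"],o["grasp_force"])
c=cap("wrist","w4.png"); s=cap("side","s4.png")
for n in ("cooler","control_board"):print(n,[(np.round(a["at"],1),round(a["p"],2)) for a in manip.place_of("wrist",n)[:2]])
cv2.imwrite("pics/w4c.png",np.hstack([cv2.resize(c["image"][100:300,180:480],(500,333)),cv2.resize(s["image"][150:250,250:340],(300,333))]))
print(*rel((.5375,-.0495,.23),-np.pi/2))
E
```

```text
time: 11.55
tcp_pos: [0.5524, -0.1893, 0.2205]
eef_rot: [2.138, 2.302, -0.001]
ft_force: [-0.6, 0.7, -1.5]
finger_gap: 0.0372
grasp_force: 60.4
[-0.6193  0.6921 -1.5476] 0.037216471372086196 60.39567589759827
cooler [(array([321.5, 240. ]), 0.67), (array([293.9, 190.1]), 0.36)]
control_board [(array([296.1, 190. ]), 0.84)]
[ 0.1403 -0.0041 -0.0106] [-0.0008 -0.0021 -1.4968]
```

View pics/w4c.png

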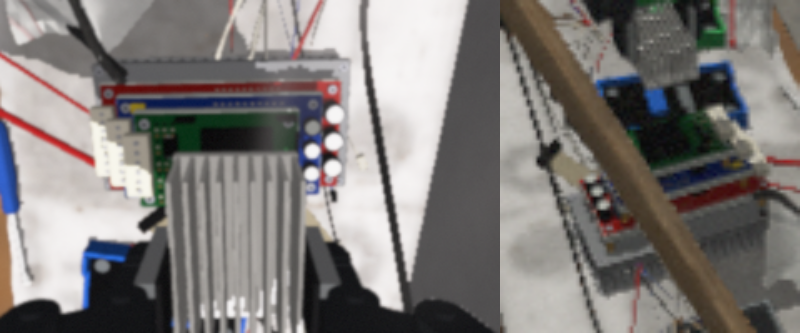

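```bash
python3 -m handwheel '0.14 -0.004 -0.01 0 0 1.643 1;0.14 -0.004 -0.01 0 0 1.643 1;0.14 -0.004 -0.01 0 0 1.643 1;0.14 -0.004 -0.01 0 0 1.643 1;0.14 -0.004 -0.01 0 0 1.643 1;0.14 -0.004 -0.01 0 0 1.643 1;0.14 -0.004 -0.01 0 0 1.643 1;0.14 -0.004 -0.01 0 0 1.643 1;0.14 -0.004 -0.01 0 0 1.643 1;0.14 -0.004 -0.01 0 0 1.643 1;0.14 -0.004 -0.01 0 0 1.643 1;0.14 -0.004 -0.01 0 0 1.643 1'
python3 - <<'E'
from h import *
c=cap("top","t5.png")
print([(np.round(a["at"],1),round(a["p"],2)) for a in manip.place_of("top","cooler_tray")[:2]])
print(*rel((.5375,-.0495,.043),-np.pi/2))
E
```

```text
time: 13.25
tcp_pos: [0.5382, -0.0499, 0.2301]
eef_rot: [-3.142, -0.005, 0.0]
ft_force: [0.9, 0.1, -1.6]
finger_gap: 0.0379
grasp_force: 60.5
[(array([270.6, 184.9]), 0.72)]
[-0.0007 -0.0004  0.1872] [0.     0.0002 0.0025]
```

```bash
python3 -m handwheel '-0.001 0 0.06 0 0 0 1;-0.001 0 0.12 0 0 0 1;-0.001 0 0.165 0 0 0 1;-0.001 0 0.175 0 0 0 1;-0.001 0 0.18 0 0 0 1;-0.001 0 0.183 0 0 0 1;-0.001 0 0.185 0 0 0 1;-0.001 0 0.186 0 0 0 1;-0.001 0 0.186 0 0 0 1'
```

```text
time: 14.48
tcp_pos: [0.5375, -0.0499, 0.0447]
eef_rot: [3.141, 0.003, 0.001]
ft_force: [0.3, 0.3, -1.1]
finger_gap: 0.0374
grasp_force: 60.4
```

```bash
python3 -m handwheel '0 0 0.001 0 0 0 1;0 0 0.002 0 0 0 1;0 0 0.002 0 0 0 1'; python3 -m handwheel '0 0 0.001 0 0 0 1;0 0 0.001 0 0 0 1'
```

```text
time: 14.85
tcp_pos: [0.5371, -0.0499, 0.0421]
eef_rot: [3.142, 0.003, -0.001]
ft_force: [0.1, 0.8, -1.9]
finger_gap: 0.0374
grasp_force: 60.4
time: 15.1
tcp_pos: [0.5373, -0.0499, 0.0419]
eef_rot: [3.141, 0.003, -0.0]
ft_force: [-3.3, -1.0, 6.1]
finger_gap: 0.0371
grasp_force: 61.1
```

Contact at the expected height. Release and rise.

```bash
python3 -m handwheel '0 0 0 0 0 0 0.6;0 0 0 0 0 0 -0.2;0 0 0 0 0 0 -0.4;0 0 0 0 0 0 -0.4;0 0 -0.02 0 0 0 -0.4;0 0 -0.06 0 0 0 -0.4;0 0 -0.12 0 0 0 -0.4;0 0 -0.18 0 0 0 -1;0 0 -0.2 0 0 0 -1;0 0 -0.2 0 0 0 -1'
python3 - <<'E'
from h import *
c=cap("wrist","w6.png")
yaw=np.radians(4.0)
print(*rel((.543,-.1881,.25),yaw-np.pi/2))
cv2.imwrite("pics/w6c.png",cv2.resize(c["image"][60:300,120:520],(800,480),interpolation=cv2.INTER_CUBIC))
E
```

```text
time: 16.35
tcp_pos: [0.5385, -0.0497, 0.2444]
eef_rot: [3.14, 0.003, 0.008]
ft_force: [0.4, 0.6, -0.8]
finger_gap: 0.0851
grasp_force: 0.0
[ 0.0053  0.1384 -0.0076] [ 0.0009 -0.0017 -0.0678]
```

View pics/w6c.png

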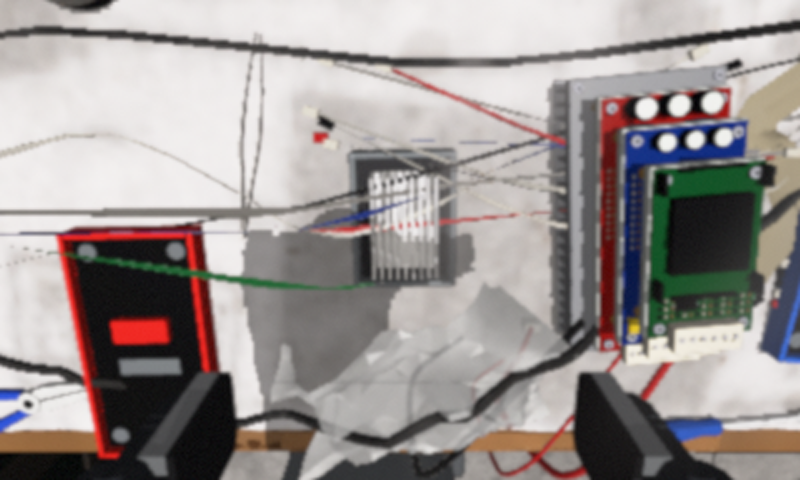

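```bash
python3 -m handwheel '0.005 0.07 0 0 0 -0.07 -1;0.005 0.138 0 0 0 -0.07 -1;0.005 0.138 0 0 0 -0.07 -1;0.005 0.138 0 0 0 -0.07 -1'
cat > b.py <<'E'
import sys
from fit import *
# usage: b.py name pic ; fits slab in current wrist view
n,L,W,z=dict(green=("green",.084,.052,.098),blue=("blue",.114,.060,.074),red=("red",.144,.068,.050))[sys.argv[1]]
c=cap("wrist",sys.argv[2])
hsv=cv2.cvtColor(c["image"],cv2.COLOR_BGR2HSV).astype(int);h=hsv[...,0];ok=(hsv[...,1]>80)&(hsv[...,2]>30)
hm=dict(green=(h>45)&(h<85),blue=(h>100)&(h<130),red=(h<8)|(h>172))[n]
m=(ok&hm).astype(np.uint8); p0=(.529,-.189)
q=proj(c,boxpts((p0[0],p0[1],.07),L+.02,W+.02,z,z+.010,.014)); w=np.zeros_like(m); cv2.fillConvexPoly(w,cv2.convexHull(q.astype(np.float32)).astype(int),1); m*=w
m=cv2.morphologyEx(m,cv2.MORPH_OPEN,np.ones((3,3)));nn,l,st,_=cv2.connectedComponentsWithStats(m); m=np.isin(l,[i for i in range(1,nn) if st[i,4]>40]).astype(np.uint8)
o=np.zeros_like(m); cv2.fillConvexPoly(o,cv2.convexHull(cv2.findNonZero(m)),1); o=o.astype(np.float32)
for dz in (-.012,0,.012): x,f,a=fit([(c,o)],p0,L,W,z+dz,z+.010+dz,.014); print(dz,x,f,a); X=x if dz==0 else (X if dz>0 else None)
im=c["image"].copy();cv2.drawContours(im,cv2.findContours(o.astype(np.uint8),0,1)[0],-1,(0,255,255),1)
cv2.polylines(im,[cv2.convexHull(proj(c,boxpts(X,L,W,z,z+.010,.014)).astype(np.float32)).astype(int)],1,(255,0,255),1)
cv2.imwrite("pics/o_"+sys.argv[2],cv2.resize(im[90:290,170:470],(780,520),interpolation=cv2.INTER_CUBIC))
g=X[:2]+.014*np.array([np.cos(X[2]),np.sin(X[2])]); print("slab centre",g,"to grasp",*rel((g[0],g[1],z+.010),X[2]-np.pi/2)); print([(np.round(a["at"],1),round(a["p"],2)) for a in manip.place_of("wrist",{"green":"control_board","blue":"driver_board","red":"power_board"}[n])])
E
python3 b.py green w7.png
```

```text
time: 16.9
tcp_pos: [0.5416, -0.1883, 0.2396]
eef_rot: [-3.138, -0.11, 0.004]
ft_force: [-0.4, 1.6, -0.8]
finger_gap: 0.0856
grasp_force: 0.0
-0.012 [ 0.5224 -0.1904  0.0743] 1340.6875 3313.0
0 [ 0.524  -0.1896  0.0566] 1766.1875 3313.0
0.012 [ 0.5259 -0.1892  0.1221] 2245.5625 3313.0
slab centre [ 0.538  -0.1888] to grasp [-0.004   0.0024  0.1321] [-0.0022  0.0017  0.016 ]
[(array([322.7, 193.5]), 0.64), (array([209.6, 160.3]), 0.24)]
```

View pics/o_w7.png

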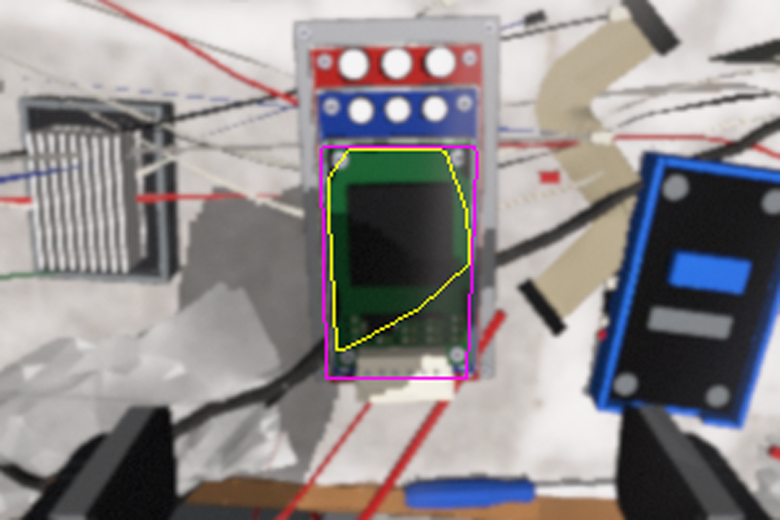

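```bash
python3 -m handwheel '-0.002 0.001 0.06 0 0 0.008 -1;-0.002 0.001 0.11 0 0 0.008 -1;-0.002 0.001 0.131 0 0 0.008 -1;-0.002 0.001 0.131 0 0 0.008 -1;-0.002 0.001 0.131 0 0 0.008 -1'
python3 - <<'E'
from h import *
o=manip.get_obs(); print(o["tcp_pos"],R.from_rotvec(o["eef_rot"]).as_matrix()[:,1],o["ft_force"])
E
```

```text
time: 17.62
tcp_pos: [0.5417, -0.1879, 0.1117]
eef_rot: [3.139, 0.103, 0.003]
ft_force: [0.1, 0.5, 0.3]
finger_gap: 0.0854
grasp_force: 0.0
[ 0.5417 -0.1879  0.1117] [ 0.0658 -0.9978  0.0005] [0.0768 0.5104 0.303 ]
```

```bash
python3 -m handwheel '0 0.001 0.0035 0 0 0 -1;0 0.001 0.0035 0 0 0 0;0 0.001 0.0035 0 0 0 1;0 0.001 0.0035 0 0 0 1;0 0.001 0.0035 0 0 0 1;0 0.001 0.0035 0 0 0 1;0 0.001 0.0035 0 0 0 1'
```

```text
time: 18.5
tcp_pos: [0.5409, -0.1902, 0.1076]
eef_rot: [3.139, 0.1, 0.001]
ft_force: [-1.6, 0.7, 6.3]
finger_gap: 0.0502
grasp_force: 61.8
```

```bash
python3 -m handwheel '0 0 -0.002 0 0 0 1;0 0 -0.004 0 0 0 1;0 0 -0.007 0 0 0 1;0 0 -0.011 0 0 0 1;0 0 -0.016 0 0 0 1'; python3 -m handwheel '0 0 -0.02 0 0 0 1;0 0 -0.05 0 0 0 1;0 0 -0.08 0 0 0 1;0 0 -0.08 0 0 0 1'
```

```text
time: 19.12
tcp_pos: [0.5406, -0.19, 0.123]
eef_rot: [-3.14, -0.1, 0.0]
ft_force: [0.1, 0.2, -0.8]
finger_gap: 0.0507
grasp_force: 62.1
time: 19.62
tcp_pos: [0.5427, -0.1904, 0.2069]
eef_rot: [3.137, 0.1, 0.01]
ft_force: [-0.1, 0.3, -1.3]
finger_gap: 0.0507
grasp_force: 62.3
```

```bash
python3 - <<'E'
from h import *
print("w4",atz(load("w4.png"),(296.1,190),.084)); print("w7",atz(load("w7.png"),(322.7,193.5),.084))
c=cap("wrist","w8.png"); o=manip.get_obs(); zf=o["tcp_pos"][2]-.108+.084
for a in manip.place_of("wrist","control_board"): 
    P=atz(c,a["at"],zf); print(a["at"],a["p"],P,R.from_rotvec(o["eef_rot"]).inv().apply(P-o["tcp_pos"]))
for n in ("driver_board","power_board","chassis"):
  for a in manip.place_of("wrist",n)[:1]: print(n,a["at"],a["p"],atz(c,a["at"],dict(driver_board=.06,power_board=.036,chassis=0)[n]))
t=cap("top","t8.png")
for n in ("control_board","driver_board","power_board","cooler"):
  for a in manip.place_of("top",n)[:1]: print("top",n,a["at"],a["p"],atz(t,a["at"],dict(control_board=zf,driver_board=.06,power_board=.036,cooler=.014)[n]))
# end edge (+x) of the green slab in hand: column-wise green run
h=cv2.cvtColor(c["image"],cv2.COLOR_BGR2HSV).astype(int); m=((h[...,0]>45)&(h[...,0]<85)&(h[...,1]>80)&(h[...,2]>30))
for col in range(270,380,10):
    r=np.where(m[:,col])[0]; print(col,(r.min(),r.max(),len(r)) if len(r) else None,end=' ')
E
```

```text
w4 [ 0.528  -0.1917  0.084 ]
w7 [ 0.5309 -0.1891  0.084 ]
[321.8, 261.5] 0.96 [ 0.5311 -0.1909  0.1808] [-0.0105 -0.      0.024 ]
top cooler [267.8, 183.5] 0.61 [ 0.542  -0.0399  0.014 ]
270 (np.int64(185), np.int64(265), 63) 280 (np.int64(185), np.int64(335), 128) 290 (np.int64(188), np.int64(334), 53) 300 (np.int64(188), np.int64(322), 45) 310 (np.int64(188), np.int64(322), 46) 320 (np.int64(188), np.int64(322), 48) 330 (np.int64(188), np.int64(321), 46) 340 (np.int64(189), np.int64(321), 51) 350 (np.int64(188), np.int64(321), 46) 360 (np.int64(183), np.int64(322), 47) 370 (np.int64(183), np.int64(332), 105)
```

```bash
python3 - <<'E'
from h import *
c=load("w8.png");o=manip.get_obs();r=R.from_rotvec(o["eef_rot"])
for v in (186,188,322,335):
    P=atz(c,(320,v),o["tcp_pos"][2]); print(v,r.inv().apply(P-o["tcp_pos"]))
g=np.array([.459,-.454]);yaw=-.13
for t in (.012,):
    p=g+t*np.array([np.cos(yaw),np.sin(yaw)]); print(p,*rel((p[0],p[1],.13),yaw-np.pi/2))
E
```

```text
186 [ 0.0418 -0.0005 -0.    ]
188 [ 0.0409 -0.0005 -0.    ]
322 [-0.0332 -0.0007  0.    ]
335 [-0.0417 -0.0007  0.    ]
[ 0.4709 -0.4556] [-0.0863  0.2607  0.0722] [-0.0004  0.0009  0.1939]
```

```bash
python3 -m handwheel '-0.085 0.261 0 0 0 0.194 1;-0.085 0.261 0 0 0 0.194 1;-0.085 0.261 0 0 0 0.194 1;-0.085 0.261 0.02 0 0 0.194 1;-0.085 0.261 0.072 0 0 0.194 1;-0.085 0.261 0.072 0 0 0.194 1;-0.085 0.261 0.072 0 0 0.194 1;-0.085 0.261 0.072 0 0 0.194 1'
python3 - <<'E'
from h import *
c=cap("wrist","w9.png");yaw=-.13;p=np.array([.459,-.454])+.013*np.array([np.cos(yaw),np.sin(yaw)]);o=manip.get_obs();print(o["tcp_pos"],p,*rel((p[0],p[1],.045),yaw-np.pi/2))
E
```

```text
time: 21.12
tcp_pos: [0.475, -0.4549, 0.1335]
eef_rot: [3.133, -0.2, 0.006]
ft_force: [-0.2, -0.3, -0.2]
finger_gap: 0.0502
grasp_force: 62.8
[ 0.4747 -0.455   0.1334] [ 0.4719 -0.4557] [-0.003   0.0008  0.0884] [ 0.0019 -0.0034  0.0026]
```

```bash
python3 -m handwheel '-0.003 0.001 0.04 0 0 0 1;-0.003 0.001 0.075 0 0 0 1;-0.003 0.001 0.085 0 0 0 1;-0.003 0.001 0.088 0 0 0 1;-0.003 0.001 0.09 0 0 0 1;-0.003 0.001 0.09 0 0 0 1'; python3 -m handwheel '0 0 0.001 0 0 0 1;0 0 0.002 0 0 0 1;0 0 0.003 0 0 0 1;0 0 0.003 0 0 0 1'
```

```text
time: 21.92
tcp_pos: [0.47, -0.4571, 0.0422]
eef_rot: [3.133, -0.204, 0.002]
ft_force: [-0.0, -0.2, -0.7]
finger_gap: 0.0506
grasp_force: 62.8
time: 22.42
tcp_pos: [0.4694, -0.4566, 0.0381]
eef_rot: [3.135, -0.204, -0.0]
ft_force: [-0.6, 0.6, 1.7]
finger_gap: 0.0505
grasp_force: 64.5
```

```bash
python3 -m handwheel '0 0 0.001 0 0 0 1;0 0 0.001 0 0 0 1'; python3 -m handwheel '0 0 0 0 0 0 0.3;0 0 0 0 0 0 -0.3;0 0 0 0 0 0 -1;0 0 0 0 0 0 -1;0 0 0 0 0 0 -1;0 0 -0.02 0 0 0 -1;0 0 -0.07 0 0 0 -1;0 0 -0.13 0 0 0 -1;0 0 -0.17 0 0 0 -1;0 0 -0.17 0 0 0 -1'
cat > chk.py <<'E'
import sys
from fit import *
# check board standing in cradle in wrist view: fit slab by hue at z=.028-.038
n,pic=sys.argv[1:3]; L,W,g=dict(green=(.084,.052,(.459,-.454)),blue=(.114,.060,(.4925,-.3363)),red=(.144,.068,(.437,.1212)))[n]
c=cap("wrist",pic)
hsv=cv2.cvtColor(c["image"],cv2.COLOR_BGR2HSV).astype(int);h=hsv[...,0];ok=(hsv[...,1]>80)&(hsv[...,2]>30)
m=(ok&dict(green=(h>45)&(h<85),blue=(h>100)&(h<130),red=(h<8)|(h>172))[n]).astype(np.uint8)
cl={"green":"control","blue":"driver","red":"power"}[n]
for a in manip.place_of("wrist",cl+"_board")[:2]: print("board origin",a["p"],atz(c,a["at"],.014))
for a in manip.place_of("wrist",cl+"_cradle")[:2]: print("cradle origin",a["p"],atz(c,a["at"],0))
q=proj(c,np.array([g[0]+.014,g[1],.03])).astype(int); im=c["image"][max(q[1]-110,0):q[1]+110,max(q[0]-110,0):q[0]+110]
cv2.imwrite("pics/c_"+pic,cv2.resize(im,None,fx=2,fy=2,interpolation=cv2.INTER_CUBIC))
o=manip.get_obs();print(o["tcp_pos"],*rel((.541,-.1892,.22),.065-np.pi/2))
E
python3 chk.py green w10.png
```

```text
time: 22.68
tcp_pos: [0.4694, -0.4567, 0.038]
eef_rot: [3.134, -0.205, -0.0]
ft_force: [-1.5, 2.3, 6.2]
finger_gap: 0.0507
grasp_force: 68.1
time: 23.92
tcp_pos: [0.4716, -0.458, 0.2134]
eef_rot: [3.128, -0.204, 0.012]
ft_force: [0.1, -0.2, -0.2]
finger_gap: 0.0854
grasp_force: 0.0
board origin 0.85 [ 0.457  -0.4552  0.014 ]
[ 0.469  -0.4562  0.2066] [ 0.0368 -0.2741 -0.0134] [-0.0003  0.0007 -0.1951]
```

```bash
python3 -m handwheel '0.037 -0.274 -0.01 0 0 -0.195 -1;0.037 -0.274 -0.01 0 0 -0.195 -1;0.037 -0.274 -0.01 0 0 -0.195 -1;0.037 -0.274 -0.01 0 0 -0.195 -1;0.037 -0.274 -0.01 0 0 -0.195 -1;0.037 -0.274 -0.01 0 0 -0.195 -1;0.037 -0.274 -0.01 0 0 -0.195 -1'
python3 b.py blue w11.png; python3 - <<'E'
from h import *
print(*rel((.541,-.1902,.086),.065-np.pi/2))
E
```

```text
time: 24.95
tcp_pos: [0.5406, -0.1914, 0.2157]
eef_rot: [3.14, 0.099, -0.003]
ft_force: [0.1, -0.8, -0.4]
finger_gap: 0.0856
grasp_force: 0.0
-0.012 [ 0.5266 -0.1904  0.0932] 404.8125 6984.0
0 [ 0.5275 -0.1895  0.087 ] 1010.0 6984.0
0.012 [ 0.5283 -0.1904  0.1141] 1749.0625 6984.0
slab centre [ 0.5414 -0.1882] to grasp [ 0.0012 -0.0036  0.1319] [ 0.0001  0.0018 -0.0252]
[(array([320.7, 193.4]), 0.79)]
[ 0.0006 -0.0017  0.13  ] [ 0.      0.0014 -0.0036]
```

```bash
python3 -m handwheel '0.001 -0.002 0.06 0 0 -0.006 -1;0.001 -0.002 0.11 0 0 -0.006 -1;0.001 -0.002 0.126 0 0 -0.006 -1;0.001 -0.002 0.13 0 0 -0.006 -1;0.001 -0.002 0.13 0 0 -0.006 -1;0.001 -0.002 0.13 0 0 -0.006 -1'
```

```text
time: 25.8
tcp_pos: [0.5438, -0.1881, 0.0887]
eef_rot: [3.138, 0.111, 0.005]
ft_force: [0.2, -0.3, 0.4]
finger_gap: 0.0851
grasp_force: 0.0
```

```bash
python3 -m handwheel '-0.002 0.001 0.0035 0 0 0 -1;-0.002 0.001 0.0035 0 0 0 0;-0.002 0.001 0.0035 0 0 0 1;-0.002 0.001 0.0035 0 0 0 1;-0.002 0.001 0.0035 0 0 0 1;-0.002 0.001 0.0035 0 0 0 1;-0.002 0.001 0.0035 0 0 0 1'
```

```text
time: 26.68
tcp_pos: [0.5408, -0.1889, 0.084]
eef_rot: [3.139, 0.111, 0.001]
ft_force: [-1.3, 0.4, 5.6]
finger_gap: 0.0587
grasp_force: 64.3
```

```bash
python3 -m handwheel '0 0 -0.002 0 0 0 1;0 0 -0.004 0 0 0 1;0 0 -0.007 0 0 0 1;0 0 -0.011 0 0 0 1;0 0 -0.016 0 0 0 1'; python3 -m handwheel '0 0 -0.02 0 0 0 1;0 0 -0.05 0 0 0 1;0 0 -0.09 0 0 0 1;0 0 -0.09 0 0 0 1;0 0 -0.09 0 0 0 1'
cat > held.py <<'E'
import sys
from h import *
n,pic=sys.argv[1:3]; c=cap("wrist",pic);o=manip.get_obs();r=R.from_rotvec(o["eef_rot"])
h=cv2.cvtColor(c["image"],cv2.COLOR_BGR2HSV).astype(int);k=h[...,0]; m=(h[...,1]>80)&(h[...,2]>30)&dict(blue=(k>100)&(k<130),red=(k<8)|(k>172))[n]
for col in range(280,370,15):
    v=np.where(m[:,col])[0]
    if len(v): print(col,[np.round(1000*r.inv().apply(atz(c,(col,e),o["tcp_pos"][2])-o["tcp_pos"])[0],1) for e in (v.min(),v.max())],len(v))
for a in manip.place_of("wrist",dict(blue="driver",red="power")[n]+"_board")[:2]: print(a["p"],r.inv().apply(atz(c,a["at"],o["tcp_pos"][2]-.024)-o["tcp_pos"]))
g,yaw=dict(blue=((.4925,-.3363),-.065),red=((.437,.1212),.02))[n]
p=np.array(g)+.013*np.array([np.cos(yaw),np.sin(yaw)]);print(o["tcp_pos"],p,*rel((p[0],p[1],.13),yaw-np.pi/2))
E
python3 held.py blue w12.png
```

```text
time: 27.3
tcp_pos: [0.5405, -0.1887, 0.0995]
eef_rot: [-3.14, -0.111, 0.0]
ft_force: [0.4, -0.8, -1.9]
finger_gap: 0.0587
grasp_force: 64.3
time: 27.92
tcp_pos: [0.5404, -0.1887, 0.1897]
eef_rot: [3.139, 0.111, 0.0]
ft_force: [-0.5, -0.2, -1.9]
finger_gap: 0.0584
grasp_force: 64.8
280 [np.float64(57.9), np.float64(-37.7)] 139
295 [np.float64(57.9), np.float64(-38.4)] 98
310 [np.float64(61.3), np.float64(-42.9)] 118
325 [np.float64(58.3), np.float64(-43.6)] 145
340 [np.float64(67.1), np.float64(-41.6)] 152
355 [np.float64(58.3), np.float64(-41.0)] 110
0.89 [-0.0122 -0.0007  0.024 ]
[ 0.5399 -0.1886  0.1888] [ 0.5055 -0.3371] [-0.0446  0.1458  0.0583] [-0.0005  0.0019  0.1359]
```

```bash
python3 -m handwheel '-0.045 0.146 0 0 0 0.136 1;-0.045 0.146 0 0 0 0.136 1;-0.045 0.146 0.02 0 0 0.136 1;-0.045 0.146 0.058 0 0 0.136 1;-0.045 0.146 0.058 0 0 0.136 1;-0.045 0.146 0.058 0 0 0.136 1'
python3 - <<'E'
from h import *
yaw=-.065;p=np.array([.4925,-.3363])+.0135*np.array([np.cos(yaw),np.sin(yaw)]);o=manip.get_obs();print(o["tcp_pos"],p,*rel((p[0],p[1],.043),yaw-np.pi/2))
E
```

```text
time: 28.78
tcp_pos: [0.5068, -0.3365, 0.1317]
eef_rot: [-3.139, 0.099, -0.001]
ft_force: [0.1, 0.1, -1.0]
finger_gap: 0.0584
grasp_force: 65.4
[ 0.5068 -0.3365  0.1317] [ 0.506  -0.3372] [-0.0008  0.0008  0.0887] [-0.0006 -0.0003  0.0016]
```

```bash
python3 -m handwheel '-0.001 0.001 0.04 0 0 0 1;-0.001 0.001 0.075 0 0 0 1;-0.001 0.001 0.085 0 0 0 1;-0.001 0.001 0.088 0 0 0 1;-0.001 0.001 0.088 0 0 0 1'; python3 -m handwheel '0 0 0.002 0 0 0 1;0 0 0.003 0 0 0 1;0 0 0.004 0 0 0 1;0 0 0.004 0 0 0 1'
```

```text
time: 29.4
tcp_pos: [0.5062, -0.339, 0.0451]
eef_rot: [3.138, -0.102, 0.004]
ft_force: [0.6, -0.3, -1.8]
finger_gap: 0.0581
grasp_force: 65.3
time: 29.9
tcp_pos: [0.5049, -0.3385, 0.0393]
eef_rot: [3.14, -0.102, -0.0]
ft_force: [-0.4, -0.4, -1.9]
finger_gap: 0.0582
grasp_force: 65.4
```

```bash
python3 -m handwheel '0 0 0.001 0 0 0 1;0 0 0.002 0 0 0 1;0 0 0.002 0 0 0 1'
```

```text
time: 30.28
tcp_pos: [0.505, -0.3385, 0.0381]
eef_rot: [3.14, -0.103, -0.0]
ft_force: [-2.5, 1.4, 5.0]
finger_gap: 0.0584
grasp_force: 66.1
```

Seated. Release, rise, move over the red board.

```bash
python3 -m handwheel '0 0 0 0 0 0 0.3;0 0 0 0 0 0 -0.3;0 0 0 0 0 0 -1;0 0 0 0 0 0 -1;0 0 0 0 0 0 -1;0 0 -0.02 0 0 0 -1;0 0 -0.07 0 0 0 -1;0 0 -0.13 0 0 0 -1;0 0 -0.17 0 0 0 -1;0 0 -0.17 0 0 0 -1'
python3 chk.py blue w13.png
```

```text
time: 31.52
tcp_pos: [0.5074, -0.3395, 0.2134]
eef_rot: [3.134, -0.102, 0.012]
ft_force: [0.1, -0.2, -0.3]
finger_gap: 0.085
grasp_force: 0.0
board origin 0.85 [ 0.4934 -0.3369  0.014 ]
board origin 0.62 [ 0.5277 -0.1974  0.014 ]
[ 0.5045 -0.3382  0.2071] [ 0.0267 -0.1511 -0.0129] [-0.0001  0.0006 -0.1301]
```

```bash
python3 -m handwheel '0.027 -0.151 -0.01 0 0 -0.13 -1;0.027 -0.151 -0.01 0 0 -0.13 -1;0.027 -0.151 -0.01 0 0 -0.13 -1;0.027 -0.151 -0.01 0 0 -0.13 -1;0.027 -0.151 -0.01 0 0 -0.13 -1'
python3 b.py red w14.png; python3 - <<'E'
from h import *
print(*rel((.541,-.1893,.063),.065-np.pi/2))
E
```

```text
time: 32.3
tcp_pos: [0.5408, -0.1909, 0.2162]
eef_rot: [3.14, 0.1, -0.003]
ft_force: [-0.2, -1.2, -0.6]
finger_gap: 0.0852
grasp_force: 0.0
-0.012 [ 0.5259 -0.1903  0.0942] 940.125 9768.0
0 [ 0.5281 -0.1916  0.0999] 689.625 9768.0
0.012 [ 0.5284 -0.1925  0.1008] 1033.375 9768.0
slab centre [ 0.542  -0.1902] to grasp [ 0.0016 -0.0011  0.1563] [-0.0001  0.0019 -0.0376]
[(array([521.7, 243. ]), 0.72), (array([321.2, 191.4]), 0.65)]
[ 0.0005 -0.0022  0.1535] [-0.0001  0.0016 -0.0032]
```

View pics/o_w14.png

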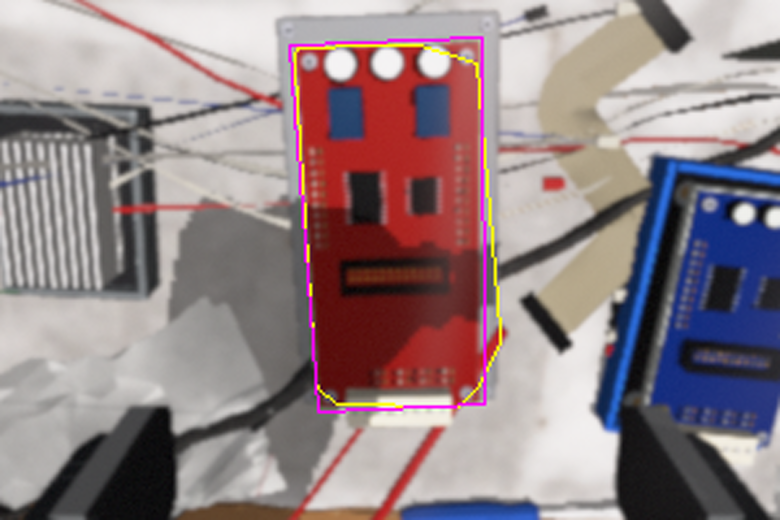

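```bash
python3 -m handwheel '0.001 -0.002 0.06 0 0 -0.024 -1;0.001 -0.002 0.12 0 0 -0.024 -1;0.001 -0.002 0.145 0 0 -0.024 -1;0.001 -0.002 0.151 0 0 -0.024 -1;0.001 -0.002 0.153 0 0 -0.024 -1;0.001 -0.002 0.153 0 0 -0.024 -1;0.001 -0.002 0.153 0 0 -0.024 -1'
```

```text
time: 33.28
tcp_pos: [0.5435, -0.1879, 0.0656]
eef_rot: [3.137, 0.139, 0.003]
ft_force: [-0.5, -0.1, -0.2]
finger_gap: 0.0855
grasp_force: 0.0
```

```bash
python3 -m handwheel '-0.002 0.0015 0.0045 0 0 0 -1;-0.002 0.0015 0.0045 0 0 0 0;-0.002 0.0015 0.0045 0 0 0 1;-0.002 0.0015 0.0045 0 0 0 1;-0.002 0.0015 0.0045 0 0 0 1;-0.002 0.0015 0.0045 0 0 0 1;-0.002 0.0015 0.0045 0 0 0 1'
```

```text
time: 34.15
tcp_pos: [0.5408, -0.1893, 0.0602]
eef_rot: [3.138, 0.139, -0.0]
ft_force: [-2.4, 0.0, 5.6]
finger_gap: 0.0663
grasp_force: 67.8
```

```bash
python3 -m handwheel '0 0 -0.002 0 0 0 1;0 0 -0.004 0 0 0 1;0 0 -0.007 0 0 0 1;0 0 -0.011 0 0 0 1;0 0 -0.016 0 0 0 1'; python3 -m handwheel '0 0 -0.02 0 0 0 1;0 0 -0.05 0 0 0 1;0 0 -0.09 0 0 0 1;0 0 -0.09 0 0 0 1;0 0 -0.09 0 0 0 1'
python3 held.py red w15.png
```

```text
time: 34.78
tcp_pos: [0.5407, -0.1891, 0.076]
eef_rot: [-3.138, -0.14, 0.0]
ft_force: [0.5, 0.7, -2.3]
finger_gap: 0.0663
grasp_force: 67.2
time: 35.4
tcp_pos: [0.5404, -0.1892, 0.166]
eef_rot: [3.138, 0.139, -0.0]
ft_force: [-0.8, 0.4, -3.6]
finger_gap: 0.0667
grasp_force: 67.9
280 [np.float64(60.5), np.float64(-40.9)] 119
295 [np.float64(73.5), np.float64(-40.9)] 111
310 [np.float64(73.5), np.float64(-42.9)] 146
325 [np.float64(73.1), np.float64(-44.2)] 174
340 [np.float64(73.5), np.float64(-42.3)] 203
355 [np.float64(73.1), np.float64(-41.0)] 95
0.92 [-0.0104  0.001   0.024 ]
[ 0.54   -0.189   0.1651] [0.45   0.1215] [-0.0618 -0.3172  0.0351] [-0.0008  0.0022  0.0688]
```

```bash
python3 - <<'E'
from h import *
t=load("t5.png");s=load("s4.png")
def pl(c,a,b):
    o,d1=ray(c,a);_,d2=ray(c,b);n=np.cross(d1,d2);return n/np.linalg.norm(n),o
n1,o1=pl(t,(107,213),(262,64)); n2,o2=pl(s,(242,134),(378,342))
for z in (0,.05,.1,.15,.2,.25,.3,.35,.4):
    A=np.array([n1[:2],n2[:2]]);b=np.array([n1@o1-n1[2]*z,n2@o2-n2[2]*z]);print(z,np.linalg.solve(A,b))
E
```

```text
0 [0.4469 0.4005]
0.05 [0.4756 0.3455]
0.1 [0.5043 0.2905]
0.15 [0.533  0.2355]
0.2 [0.5617 0.1805]
0.25 [0.5904 0.1255]
0.3 [0.6191 0.0705]
0.35 [0.6479 0.0155]
0.4 [ 0.6766 -0.0395]
```

```bash
python3 -m handwheel '-0.05 -0.06 0.02 0 0 0.02 1;-0.062 -0.12 0.04 0 0 0.04 1;-0.062 -0.18 0.05 0 0 0.069 1;-0.062 -0.24 0.05 0 0 0.069 1;-0.062 -0.29 0.05 0 0 0.069 1;-0.062 -0.317 0.05 0 0 0.069 1;-0.062 -0.317 0.05 0 0 0.069 1;-0.062 -0.317 0.05 0 0 0.069 1;-0.062 -0.317 0.05 0 0 0.069 1'
python3 - <<'E'
from h import *
yaw=.02;p=np.array([.437,.1212])+.013*np.array([np.cos(yaw),np.sin(yaw)]);o=manip.get_obs();print(o["tcp_pos"],p,*rel((p[0],p[1],.045),yaw-np.pi/2))
E
```

```text
time: 36.62
tcp_pos: [0.4509, 0.1195, 0.1154]
eef_rot: [3.141, 0.027, -0.001]
ft_force: [-0.1, -0.0, -3.4]
finger_gap: 0.0661
grasp_force: 67.9
[0.4509 0.1195 0.1154] [0.45   0.1215] [-0.0008 -0.002   0.0704] [ 0.0005  0.0009 -0.0027]
```

```bash
python3 -m handwheel '-0.001 -0.002 0.03 0 0 -0.003 1;-0.001 -0.002 0.055 0 0 -0.003 1;-0.001 -0.002 0.067 0 0 -0.003 1;-0.001 -0.002 0.07 0 0 -0.003 1;-0.001 -0.002 0.07 0 0 -0.003 1;-0.001 -0.002 0.07 0 0 -0.003 1'; python3 -m handwheel '0 0 0.002 0 0 0 1;0 0 0.004 0 0 0 1;0 0 0.005 0 0 0 1;0 0 0.005 0 0 0 1;0 0 0.005 0 0 0 1'
```

```text
time: 37.38
tcp_pos: [0.4506, 0.1231, 0.0466]
eef_rot: [3.141, 0.035, 0.003]
ft_force: [-0.2, 0.7, -3.0]
finger_gap: 0.0662
grasp_force: 67.9
time: 38.0
tcp_pos: [0.4498, 0.1231, 0.0408]
eef_rot: [3.141, 0.036, -0.0]
ft_force: [0.4, 0.6, -2.5]
finger_gap: 0.0665
grasp_force: 67.9
```

```bash
python3 -m handwheel '0 0.001 0.001 0 0 0 1;0 0.001 0.002 0 0 0 1;0 0.001 0.003 0 0 0 1;0 0.001 0.003 0 0 0 1'
```

```text
time: 38.5
tcp_pos: [0.4499, 0.122, 0.0382]
eef_rot: [3.141, 0.036, -0.001]
ft_force: [-2.5, -1.3, 4.1]
finger_gap: 0.0662
grasp_force: 68.6
```

```bash
python3 -m handwheel '0 0 0 0 0 0 0.3;0 0 0 0 0 0 -0.3;0 0 0 0 0 0 -1;0 0 0 0 0 0 -1;0 0 0 0 0 0 -1;0 0 -0.02 0 0 0 -1;0 0 -0.06 0 0 0 -1;0 0.03 -0.09 0 0 0 -1;0 0.09 -0.12 0 0 0 -1;0 0.15 -0.18 0 0 0 -1;0 0.2 -0.24 0 0 0 -1;0 0.2 -0.24 0 0 0 -1'
python3 - <<'E'
from h import *
c=cap("wrist","w16.png"); o=manip.get_obs(); print(o["tcp_pos"])
for n,g in (("power",(.437,.1212)),("driver",(.4925,-.3363)),("control",(.459,-.454))):
    for a in manip.place_of("wrist",n+"_board")[:1]: print(n,a["p"],atz(c,a["at"],.014),"cradle",g)
print([(a["p"],atz(c,a["at"],.014)) for a in manip.place_of("wrist","cooler")[:1]])
cv2.imwrite("pics/w16c.png",cv2.resize(c["image"][80:300],(800,275),interpolation=cv2.INTER_CUBIC))
im=c["image"]; qs=[proj(c,np.array([x,y,.03])).astype(int) for x,y in ((.451,.1212),(.5375,-.05),(.506,-.337),(.473,-.456))]
print(qs)
t=[cv2.resize(cv2.copyMakeBorder(im,70,70,70,70,0)[q[1]:q[1]+140,q[0]+20:q[0]+120],(400,560) if 0 else (200,280)) for q in qs]
cv2.imwrite("pics/fin.png",np.vstack([cv2.resize(im[60:260],(800,250),interpolation=cv2.INTER_CUBIC),np.hstack(t)]))
E
```

```text
time: 40.0
tcp_pos: [0.4547, -0.0802, 0.2802]
eef_rot: [3.14, 0.032, 0.004]
ft_force: [1.1, -0.7, -0.4]
finger_gap: 0.0854
grasp_force: 0.0
[ 0.4562 -0.0843  0.2836]
driver 0.65 [ 0.5353 -0.0446  0.014 ] cradle (0.4925, -0.3363)
control 0.66 [ 0.4638 -0.4496  0.014 ] cradle (0.459, -0.454)
[(0.94, array([ 0.537 , -0.0518,  0.014 ]))]
[array([167, 165]), array([298,  97]), array([526, 129]), array([611, 156])]
```

View pics/fin.png

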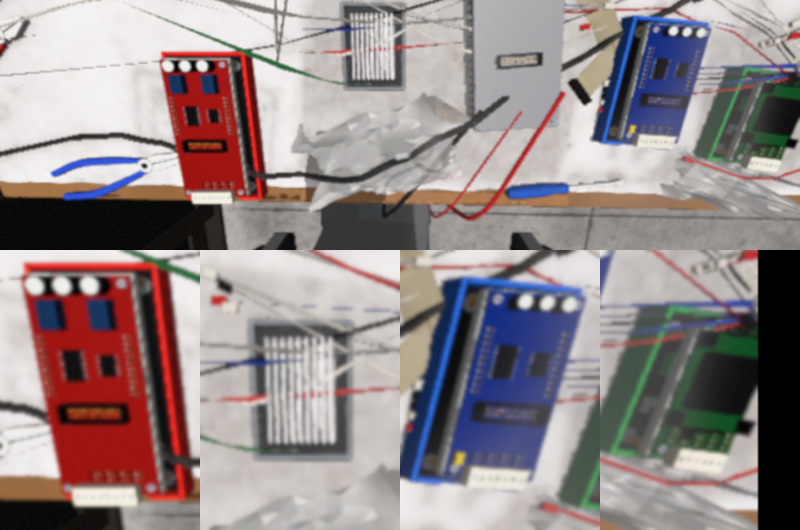

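The red board is at (205,120), the cooler at (375,45), the blue board at (655,80) and the green board at (755,115). All are seated, with the ivory connectors at the near (notch) end. The gripper is clear.

```bash
python3 -m handwheel '0 0 0 0 0 0 -1;0 0 0 0 0 0 -1'; python3 -c "
from cell import manip
print(manip.sign_off())"
```

```text
time: 40.5
tcp_pos: [0.4541, -0.0769, 0.2769]
eef_rot: [-3.141, -0.039, 0.002]
ft_force: [-0.0, 0.0, -0.8]
finger_gap: 0.0852
grasp_force: 0.0
the job is handed in; nothing more can be done
None
```

The job is done and handed in at 40.5 s: the cooler lies flat and lengthwise in the grey tray, fins up, and the green, blue and red boards each stand in their own cradle with the ivory connector at the notch.

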